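# Hold a hanging round flask down on a touch-start vortex mixer

## Task

Lift the red-capped flask up off its wire hook, carry it upright to the vortex mixer, seat its round bottom in the sprung rubber ring cradle and press it down well past half of the cradle's travel without forcing the glass: the mixer runs only while the cradle is held down. Finish still gripping the flask and holding it pressed down. Leave the white-capped flask on its hook and do not disturb the timer, bottle and specimen cup.

Things in the scene. Friction and masses are not known exactly. Their poses are not given: they have to be found in the camera images.
- flask_red: Flask to mix: amber glass, hanging by its collar in one of the two hooks. Origin at the bulb's lowest point, z up the neck (mm): bulb 56 dia, centre z=28; neck 22 dia; collar 40 dia, z=84 to 88; red knurled screw cap (fixed) 31 dia, z=88 to 118: grip it there, from above. Round, so yaw does not matter. 0.08 to 0.17 kg.
- flask_white: A flask of the same shape and size with a white cap, hanging in the other hook. Leave it hanging.
- stand: Fixed stand: white base plate 100x200x10 mm, two posts 128 mm tall at the back joined by a bar, and two U-shaped wire hooks 110 mm apart, open to the stand's -x (its front). Origin on the worktop below the middle between the hooks; +y towards the left hook. Nothing stands above the wires except the flasks and 4 mm of post.
- hook_left (a point): Centre of the left (+y) hook at the wire's top, 124 mm above the worktop: a hanging flask's neck axis and collar underside are here. Wire 6 mm thick, prongs 26 mm apart, their tips 25 to 36 mm in front turned up 8 mm. Raise the flask 12 to 20 mm (above 22 mm the bulb meets the wire), draw it out level along the stand's -x by 75 mm or more, then go higher.
- hook_right (a point): Centre of the right (-y) hook; the same in all else as the left hook.
- mixer: Fixed vortex mixer: round white body 124 mm in diameter, 75 mm tall, with a control nose (speed knob, rocker) reaching 85 mm to its front (-x). Origin on the worktop on the cradle's vertical axis.
- cradle_seat (a point): On the mixer's sprung ring cradle, on its axis: where the flask's origin lies when seated; 98 mm above the worktop with the cradle up, and moves with it. The cradle is a black rubber ring on three arms, 69 mm over its top, conical inside: 58 mm wide at its top edge, 22 mm above this point, and 42 mm at its foot.
- mixer_head (a joint): How far the ring cradle is pressed down, in m: 0 up at rest, 0.012 at its lower stop. A spring pushes it up: about 4 N starts it moving, about 11 N reaches the stop; the flask's own weight does not move it. The mixer runs from 0.007 on.
- timer: White bench timer, 42 x 72 x 65 mm, loose; origin under its centre. Bystander.
- bottle: Orange-brown reagent bottle with a white cap, standing on the worktop, 46 mm in diameter, 98 mm tall, loose; origin under its centre. Bystander.
- specimen_cup: Specimen cup with a yellow lid, 58 mm in diameter, 64 mm tall, loose; origin under its centre. Bystander.
Mind the look-alikes: they are no part of the job. What is shaped like the flask_red but blue is not meant.

How it is judged:
On the way, in this order (a step that is already met when the one before it is completed fails the run):
1. the red-capped flask is off its hook, carried in the fingers (distance of flask_red from where it was at the start of the episode above 0.07 m and contact force between flask_red and the fingers above 1 N and contact force between flask_red and stand below 0.05 N and value of joint mixer_head below 0.002 m), for 0.2 s.
2. the flask sits in the ring cradle and the cradle is pressed down at least 7 mm by it (value of joint mixer_head above 0.007 m and distance between flask_red and cradle_seat below 0.006 m and contact force between flask_red and mixer_head above 4 N), for 0.5 s.
At the end, for the whole second after the job is handed in: The fingers still grip the red-capped flask, upright (0.15 rad) and still, seated in the cradle (within 6 mm), keeping it pressed at least 7 mm down with over 4 N. The white-capped flask still hangs, and timer, bottle and cup stand, within 15 mm of their places (all of step 2 and angle between flask_red's own z axis and vertical below 0.15 rad and contact force between flask_red and the fingers above 1 N and linear speed of flask_red below 0.02 m/s and distance of each of flask_white, timer, bottle, specimen_cup from where it was at the start of the episode below 0.015 m); the arm keeps its last pose, push and grip.
It fails at once if the flask is forced: more than 40 N between flask and cradle (contact force between flask_red and mixer_head above 40 N).
It fails at once if the red-capped flask is tipped by more than 0.6 rad (angle between flask_red's own z axis and vertical above 0.6 rad).
It fails at once if the fingers press the cradle (contact force between the fingers and mixer_head above 3 N).
It fails at once if the white-capped flask is knocked or taken off its hook (distance of flask_white from where it was at the start of the episode above 0.03 m).
It fails at once if a bystander is knocked away (distance of any of timer, bottle, specimen_cup from where it was at the start of the episode above 0.03 m).
It also fails if it takes over 40 s, if anything falls off the work surface, if the arm or the gripper's body presses on something with over 40 N, if the wrist force passes 120 N, or if a joint passes its speed limit or range.

## Robot

A 6-joint arm with a two-finger parallel gripper is mounted at the origin on a cart in front of the work surface, level with it; the furniture and walls round the work are solid. World frame = base frame: x ahead of the robot, y to its left, z up, the work surface at z = 0. Lengths are in m, angles in rad, forces in N, time in s.
With the tool pointing down it reaches from about 0.3 to 1 m from the base axis. Payload 5.1 kg.
Tool frame: the origin (TCP) lies midway between the tips of the shut fingers; the grasp point (between the pads) lies 19 mm behind it; z points along the fingers, y is the line along which they close (so a half turn about z gives the same grasp; the last joint's range is limited). The gripper opens to 95 mm and grips with 3 to 60 N. Pads are 20 mm wide; open, the fingers measure 119 mm over their backs; the gripper's body (75 mm by 180 mm) begins 59 mm behind the grasp point.
Start: joints at [1.081, 0.124, 1.65, -0, 1.367, -0.083], TCP at [0.257, 0.597, 0.215] pointing down, gripper open.
Joint ranges: [-2.61, 2.61], [-1.02, 2.33], [0.03, 2.71], [-1.35, 4.49], [0.32, 2.68], [-2.91, 2.91]. Speed limits (rad/s): [2.57, 2.57, 3.14, 3.14, 3.14, 3.14].

## Interface

Orientations are given as a unit quaternion [w, x, y, z].
In Python, from workcell import r, read_camera, camera_params gives the robot as it stands.
- The arm moves only by the tool servo_tool, never from a script. Its argument "deltas" is one flat list of numbers, 6 for each row, row after row: the shift along the tool's x, y, z normalised to -1 to 1, where 1 is 0.2 m, then the turn, a rotation vector about the tool's x, y, z normalised to -1 to 1, where 1 is pi/2 rad. A call has exactly 5 rows; each row is the pose to reach, as a shift and turn from the pose commanded when the call began, along the tool's axes at that moment; what a row does not reach only later rows make up. A row lasts 1/12 s, in which the tool goes at most 41.7 mm and 7.16 degrees, less where a joint would pass 70% of its speed; a pose out of reach is approached as far as the arm can. A call with a number of a shift or a turn outside -1 to 1 is refused whole. A call with a gripper value outside its range is refused whole. "hand" is the opening, from -1 (shut) to 1 (fully open), set as the call begins (left out, the last holds). The fingers move at their own pace and stop on an object; the grip force is fixed at half the most. Time passes only in rows, so rows that repeat a pose let the fingers close, or fill a call up. It gives the time, the measured TCP pose, the force, the opening and the grip force at its end, in the units of the state.
- r.read_state(): the state, without advancing time (a new reading comes with each control period).
- read_camera(name): name is "scene" or "top" or "wrist"; returns (picture, depth): 384x512x3 uint8, red, green, blue; 384x512 float32, m along the optical axis (not along the pixel's ray), 0 where there is no reading.
- camera_params(name): a dict with "mtx" (3x3 intrinsics, pixels), "pose" (4x4, takes a point from camera to world coordinates); the wrist camera has in their place "mount" (4x4, takes a point from camera to tool coordinates, whose origin is the TCP and whose axes are the flange's). Camera axes: x right, y down, z forward; pixel columns grow to the right and rows downward; lengths in m; the calibration is good to about 2 mm. A picture is of the moment at which its call begins: read the wrist's pose just before it. camera_params takes no time and is no camera call.
- r.finish_job(): hands the job in; it is judged then, once.
The state is a dict: "time": time; "q": joint angles; "joint_vel": joint speeds; "effort": joint torques, N m; "tcp_pos": TCP position; "tool_rot": TCP orientation; "ft_force": force on the tool from outside, world axes, zero at the start; "wrist_torque": the same for the moment, N m; "grip_width": opening from 0.0 (shut) to 1.0 (fully open); "grasp_force": force on a finger pad.
Only numpy, scipy, OpenCV 4.12 (cv2) and the standard library are available. Lean on these libraries where they do the work, as an engineer would, in place of code of your own. Each camera call takes 0.05 s, during which the arm holds its last target. There are 200 camera calls.

## Working session

There is one attempt and no reset: what is moved stays moved. The work goes in short steps, Python scripts to look and compute and a tool call to move; the robot and the scene stay as the last step left them, time stands still between calls to the robot, and variables do not carry over. Pictures are saved under pics/ and viewed, at most 10 in all, crops included, and the job is handed in when it is done.

Besides the shell and the picture viewer there is one more tool, called by a JSON object that holds its "api" and its "payload", one argument or row to a line. servo_tool: Moves the arm, as the interface text tells. Scaled input: -1 to 1 covers 0.2 m each way for a shift and pi/2 rad each way for a turn. Its arguments: {"type":"object","properties":{"deltas":{"type":"array","items":{"type":"number","minimum":-1,"maximum":1}},"hand":{"type":"number"}},"required":["deltas"]}

```bash
mkdir -p pics; python3 - <<'E'
from workcell import r, read_camera, camera_params
import cv2, numpy as np
s=r.read_state(); print({k:np.round(v,4) for k,v in s.items()})
for n in ["scene","top"]:
    p,d=read_camera(n); c=camera_params(n)
    print(n,np.round(c["mtx"],1).tolist(),np.round(c["pose"],4).tolist())
    cv2.imwrite(f"pics/{n}.png",p[:,:,::-1]); np.savez(f"{n}.npz",p=p,d=d,**c)
a=np.hstack([cv2.imread("pics/scene.png"),cv2.imread("pics/top.png")])
cv2.imwrite("pics/both.png",cv2.resize(a,(800,300),interpolation=cv2.INTER_AREA))
E
```

```text
{'time': np.float64(0.0), 'q': array([ 1.0814,  0.1245,  1.6516, -0.    ,  1.3675, -0.0826]), 'joint_vel': array([ 0.0019, -0.0003,  0.0012,  0.0013, -0.0008,  0.0011]), 'effort': array([ 1.40000e-03, -4.17584e+01, -3.59945e+01,  7.76000e-02,
        4.89000e-02, -2.00000e-04]), 'tcp_pos': array([0.2569, 0.5964, 0.2134]), 'tool_rot': array([-3.000e-04,  2.020e-01,  9.794e-01, -1.000e-03]), 'ft_force': array([-0.9159,  0.5614,  0.6707]), 'wrist_torque': array([-0.0484, -0.0346,  0.0299]), 'grasp_force': np.float64(0.0), 'grip_width': np.float64(0.9987)}
scene [[357.8, 0.0, 255.8], [0.0, 357.8, 185.2], [0.0, 0.0, 1.0]] [[0.8629, -0.364, 0.3506, 0.2335], [-0.5052, -0.6, 0.6204, -0.3842], [-0.0155, -0.7124, -0.7016, 0.8821], [0.0, 0.0, 0.0, 1.0]]
top [[474.0, 0.0, 251.4], [0.0, 474.0, 188.3], [0.0, 0.0, 1.0]] [[0.0274, -0.9964, 0.0801, 0.5064], [-0.9996, -0.0278, -0.0039, 0.2964], [0.0062, -0.0799, -0.9968, 1.3948], [0.0, 0.0, 0.0, 1.0]]
```

View pics/scene.png

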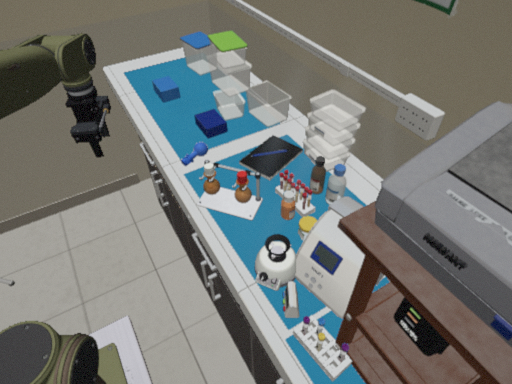

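View pics/top.png

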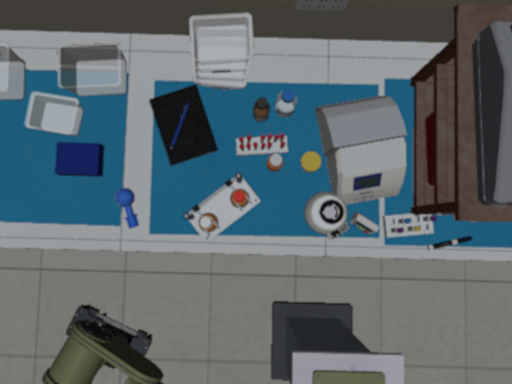

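The scene view shows the red-capped flask at about (243,185), the white one at (210,178) and the mixer ring at (277,247). In the top view the red cap is at (240,198), white cap (208,221), posts up-left of them, mixer ring (330,211), timer (365,225). I'll measure these next.

```bash
cat > h.py <<'E'
import cv2, numpy as np
def load(n):
    f=np.load(n+".npz"); return f["p"],f["d"],f["mtx"],f["pose"]
def ray(n,u,v):
    _,_,K,T=load(n); d=T[:3,:3]@np.linalg.solve(K,[u,v,1.]); return T[:3,3],d
def onplane(n,u,v,z):
    o,d=ray(n,u,v); return o+d*(z-o[2])/d[2]
def tri(a,b):
    A=np.zeros((3,3));y=np.zeros(3)
    for o,d in (a,b):
        d=d/np.linalg.norm(d);P=np.eye(3)-np.outer(d,d);A+=P;y+=P@o
    return np.linalg.solve(A,y)
def blobs(m,amin=8):
    n,_,st,c=cv2.connectedComponentsWithStats(m.astype(np.uint8)); return [(st[i].tolist(),c[i].round(1).tolist()) for i in range(1,n) if st[i,4]>=amin]
E
python3 - <<'E'
from h import *
for n,(x0,y0,x1,y1) in {"top":(180,170,380,245),"scene":(180,150,330,330)}.items():
    p,d,K,T=load(n); h=cv2.cvtColor(p,cv2.COLOR_RGB2HSV).astype(int)
    roi=np.zeros(d.shape,bool); roi[y0:y1,x0:x1]=1
    red=((h[...,0]<6)|(h[...,0]>174))&(h[...,1]>150)&(h[...,2]>80)&roi
    print(n,"red",blobs(red)); print(" dark",blobs((h[...,2]<55)&roi,15))
    print(" brown",blobs((h[...,0]>=6)&(h[...,0]<18)&(h[...,1]>110)&roi,15))
    c=p[y0:y1,x0:x1,::-1]; k=4 if n=="top" else 3
    cv2.imwrite(f"pics/c_{n}.png",cv2.resize(c,None,fx=k,fy=k,interpolation=cv2.INTER_CUBIC))
E
```

```text
top red [([234, 191, 11, 11, 95], [238.7, 196.0])]
 dark [([357, 177, 22, 10, 158], [367.6, 181.6]), ([226, 181, 5, 5, 16], [228.1, 182.8]), ([321, 201, 22, 22, 169], [331.7, 211.2]), ([193, 206, 6, 5, 18], [195.6, 207.8]), ([356, 222, 15, 9, 21], [362.8, 226.1]), ([332, 231, 7, 5, 24], [334.8, 232.8])]
 brown [([231, 190, 16, 16, 96], [239.1, 198.6]), ([206, 214, 10, 7, 26], [211.2, 216.3]), ([207, 225, 8, 6, 25], [210.8, 227.8])]
scene red [([237, 171, 10, 13, 104], [241.8, 177.1]), ([280, 173, 7, 7, 18], [283.7, 176.2]), ([301, 184, 11, 10, 29], [306.6, 189.0]), ([303, 193, 3, 4, 10], [304.2, 194.5])]
 dark [([241, 150, 60, 26, 570], [268.9, 160.6]), ([316, 162, 8, 5, 31], [319.6, 163.7]), ([180, 210, 24, 73, 509], [190.0, 244.4]), ([266, 235, 24, 26, 203], [277.9, 245.7]), ([205, 265, 8, 10, 40], [207.8, 269.7]), ([260, 273, 7, 7, 27], [263.5, 275.7]), ([214, 275, 36, 55, 718], [229.1, 309.2]), ([207, 288, 4, 8, 15], [208.8, 290.7])]
 brown [([236, 179, 15, 23, 186], [242.4, 192.7]), ([204, 180, 15, 14, 155], [211.3, 186.2]), ([282, 200, 13, 19, 163], [287.0, 208.5])]
```

View pics/c_top.png

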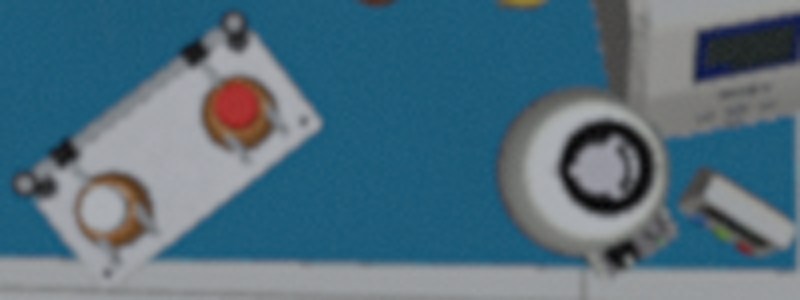

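View pics/c_scene.png

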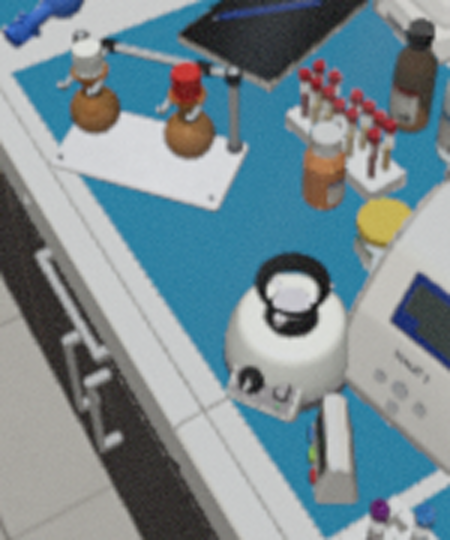

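```bash
python3 - <<'E'
from h import *
for n in("top","scene"):
    p,d,K,T=load(n); h=cv2.cvtColor(p,cv2.COLOR_RGB2HSV).astype(int)
    def hull(mask,box):
        m=np.zeros(d.shape,np.uint8);x0,y0,x1,y1=box;m[y0:y1,x0:x1]=mask[y0:y1,x0:x1]
        return np.argwhere(m)[:,::-1].astype(np.float32)
    rb,kb=((230,187,250,206),(318,198,346,226)) if n=="top" else ((235,169,250,186),(262,232,294,262))
    red=((h[...,0]<6)|(h[...,0]>174))&(h[...,1]>140)&(h[...,2]>70)
    P=hull(red,rb); print(n,"red circ",cv2.minEnclosingCircle(P),P.mean(0),P.min(0),P.max(0), "medz", np.median(d[P[:,1].astype(int),P[:,0].astype(int)]))
    Q=hull(h[...,2]<70,kb); H=cv2.convexHull(Q)[:,0]; e=cv2.fitEllipse(H); print(" ring",e,Q.min(0),Q.max(0))
    if n=="top":
        rc=P.mean(0); kc=np.array(e[0])
        print("red@.156",onplane(n,*rc,.156),"ring@.120",onplane(n,*kc,.120),"white@.156",onplane(n,205.0,222.0,.156))
        print("body",onplane(n,180+583/4,170+170/4,.03))
        for nm,u,v,z in [("timer",180+738/4,170+213/4,.065),("corner1",180+234/4,170+20/4,.13),("post2",180+23/4,170+183/4,.13),
          ("base br",180+322/4,170+122/4,.01),("base bl",180+107/4,170+282/4,.01)]: print(nm,onplane(n,u,v,z))
        for nm,u,v,z in [("bottle",275,160,.098),("cup",311,161,.064)]: print(nm,onplane(n,u,v,z))
    else: ks=e[0]; rs=P.mean(0)
    # depth-based points
    def pts(P,zr):
        u,v=P[:,0].astype(int),P[:,1].astype(int);z=d[v,u];X=np.c_[P,np.ones(len(P))]@np.linalg.inv(K).T*z[:,None]
        W=X@T[:3,:3].T+T[:3,3]; return W[(z>0)&(W[:,2]>zr[0])&(W[:,2]<zr[1])]
    W=pts(P,(.1,.18)); print(" depth red",W.mean(0),W.min(0),W.max(0)); t=W[W[:,2]>.15]; print("  top",len(t),t.mean(0))
    W=pts(Q,(.105,.135)); print(" depth ring",len(W),W.min(0),W.max(0),(W.min(0)+W.max(0))/2)
print("tri red",tri(ray("top",*rc),ray("scene",*rs)))
print("ring scene@.116",onplane("scene",*ks,.116))
print("tri ring",tri(ray("top",*kc),ray("scene",*ks)))
E
```

```text
top red circ ((238.64285278320312, 196.07142639160156), 5.463339328765869) [238.73685 196.0421 ] [234. 191.] [244. 201.] medz 1.2377311
 ring ((331.2712097167969, 211.44015502929688), (22.14703369140625, 22.70979118347168), 116.50203704833984) [320. 201.] [342. 222.]
red@.156 [0.58481002 0.32398505 0.156     ] ring@.120 [0.55251887 0.07476581 0.12      ] white@.156 [0.51464263 0.40983101 0.156     ]
body [0.55228453 0.07498481 0.03      ]
timer [ 0.5240121  -0.02841963  0.065     ]
corner1 [0.64296119 0.32686842 0.13      ]
post2 [0.52999645 0.46399179 0.13      ]
base br [0.58275796 0.2632298  0.01      ]
base bl [0.46220274 0.41623995 0.01      ]
bottle [0.69082562 0.22823996 0.098     ]
cup [0.69568778 0.12445452 0.064     ]
 depth red [0.58464798 0.32392888 0.15866806] [0.57152338 0.31015865 0.12780361] [0.59816735 0.33642522 0.16483534]
  top 94 [0.58451486 0.32381175 0.1589964 ]
 depth ring 177 [0.52393852 0.0454016  0.10605962] [0.58105023 0.1065648  0.12990077] [0.55249438 0.0759832  0.1179802 ]
scene red circ ((242.0, 177.18182373046875), 6.546180725097656) [241.84113 177.03738] [237. 171.] [246. 183.] medz 1.0713607
 ring ((277.2544860839844, 247.13694763183594), (24.10719108581543, 27.07027244567871), 179.78439331054688) [266. 235.] [289. 261.]
 depth red [0.58240214 0.3168233  0.14767187] [0.56936852 0.30573517 0.1229425 ] [0.61644256 0.35391043 0.15927644]
  top 58 [0.58324416 0.31983308 0.15528636]
 depth ring 169 [0.52081873 0.04110268 0.10634305] [0.58353391 0.10451985 0.12061692] [0.55217632 0.07281126 0.11347998]
tri red [0.58594934 0.32429032 0.13990993]
ring scene@.116 [0.54832095 0.06672242 0.116     ]
tri ring [0.55273296 0.07248206 0.10600679]
```

```bash
cat >> h.py <<'E'
from scipy.spatial.transform import Rotation as R
def step(target,heading=None):
    """remaining shift/turn, in servo units, from the measured pose to target TCP, tool down, y-axis heading (deg)"""
    from workcell import r
    s=r.read_state(); w,x,y,z=s["tool_rot"]; A=R.from_quat([x,y,z,w]); M=A.as_matrix()
    print("t",round(float(s["time"]),2),"tcp",np.round(s["tcp_pos"],4),"heading",np.degrees(np.arctan2(M[1,1],M[0,1])).round(1),"F",np.round(s["ft_force"],1),"w",s["grip_width"].round(3),"g",s["grasp_force"].round(1))
    if heading is None: heading=np.degrees(np.arctan2(M[1,1],M[0,1]))
    a=np.radians(heading); ty=np.array([np.cos(a),np.sin(a),0]); tz=np.array([0,0,-1.]); G=np.c_[np.cross(ty,tz),ty,tz]
    print("deltas",np.round(M.T@(np.array(target)-s["tcp_pos"])/.2,3),np.round(R.from_matrix(M.T@G).as_rotvec()/(np.pi/2),3))
E
python3 - <<'E'
from h import *
p,d,K,T=load("top")
v,u=np.mgrid[0:384,0:512]; X=np.c_[u.ravel(),v.ravel(),np.ones(u.size)]@np.linalg.inv(K).T*d.reshape(-1,1); W=X@T[:3,:3].T+T[:3,3]
W=W[d.ravel()>0]
for x0 in np.arange(.4,.8,.05): print(round(x0,2),[round(float(np.max(W[(abs(W[:,0]-x0-.025)<.025)&(abs(W[:,1]-y0-.025)<.025),2],initial=0)),2) for y0 in np.arange(-.2,.45,.05)])
step([.585,.324,.215],99)
E
```

```text
0.4 [0.01, 0.01, 0.01, 0.01, 0.0, 0.0, 0.01, 0.0, 0.0, 0.01, 0.01, 0.01, 0.01]
0.45 [0.04, 0.09, 0.03, 0.03, 0.06, 0.06, 0.03, 0.01, 0.01, 0.01, 0.01, 0.14, 0.14]
0.5 [0.45, 0.45, 0.07, 0.07, 0.12, 0.12, 0.13, 0.01, 0.01, 0.01, 0.14, 0.16, 0.16]
0.55 [0.54, 0.45, 0.05, 0.06, 0.13, 0.13, 0.13, 0.01, 0.01, 0.13, 0.16, 0.13, 0.13]
0.6 [0.56, 0.45, 0.13, 0.14, 0.15, 0.15, 0.05, 0.01, 0.01, 0.02, 0.13, 0.13, 0.01]
0.65 [0.57, 0.56, 0.16, 0.17, 0.17, 0.17, 0.07, 0.07, 0.11, 0.01, 0.01, 0.01, 0.01]
0.7 [0.58, 0.58, 0.18, 0.18, 0.18, 0.18, 0.08, 0.07, 0.1, 0.1, 0.1, 0.02, 0.02]
0.75 [0.59, 0.59, 0.18, 0.18, 0.18, 0.17, 0.01, 0.03, 0.1, 0.09, 0.1, 0.01, 0.02]Traceback (most recent call last):
  File "<stdin>", line 6, in <module>
  File "h.py", line 20, in step
    print("t",round(float(s["time"]),2),"tcp",np.round(s["tcp_pos"],4),"heading",np.degrees(np.arctan2(M[1,1],M[0,1])).round(1),"F",np.round(s["ft_force"],1),"w",s["grip_width"].round(3),"g",s["grasp_force"].round(1))
                                                                                                                                                                  ^^^^^^^^^^^^^^^^^^^^^
AttributeError: 'float' object has no attribute 'round'
```

{"api": "servo_tool", "payload": {
  "deltas": [-0.2,-0.06,0,0,0,-0.07,-0.4,-0.12,0,0,0,-0.14,-0.6,-0.18,0,0,0,-0.21,-0.8,-0.24,0,0,0,-0.28,-1,-0.3,0,0,0,-0.35],
  "hand": 1
}}

```text
time: 0.52
tcp_pos: [0.4176, 0.4615, 0.2141]
tool_rot: [-0.0, -0.074, 0.997, -0.0]
ft_force: [0.3, 0.0, -0.4]
grip_width: 1.0
grasp_force: 0.0
```

```bash
python3 -c "
from h import *
step([.585,.324,.215],99)"
```

```text
Traceback (most recent call last):
  File "h.py", line 20, in step
    print("t",round(float(s["time"]),2),"tcp",np.round(s["tcp_pos"],4),"heading",np.degrees(np.arctan2(M[1,1],M[0,1])).round(1),"F",np.round(s["ft_force"],1),"w",s["grip_width"].round(3),"g",s["grasp_force"].round(1))
                                                                                                                                                                  ^^^^^^^^^^^^^^^^^^^^^
AttributeError: 'float' object has no attribute 'round'
```

```bash
sed -i 's/s\["grip_width"\].round(3)/round(float(s["grip_width"]),3)/; s/s\["grasp_force"\].round(1)/round(float(s["grasp_force"]),1)/' h.py; python3 -c "
from h import *
step([.585,.324,.215],99)"
```

```text
t 0.52 tcp [0.4176 0.4615 0.2141] heading 98.5 F [ 0.3  0.  -0.4] w 1.0 g 0.0
deltas [-0.726 -0.804 -0.005] [-0.    -0.    -0.005]
```

{"api": "servo_tool", "payload": {
  "deltas": [-0.14,-0.15,0,0,0,0,-0.28,-0.3,0,0,0,0,-0.42,-0.46,0,0,0,0,-0.56,-0.62,0,0,0,0,-0.65,-0.72,0,0,0,0]
}}

```text
time: 0.93
tcp_pos: [0.568, 0.3361, 0.214]
tool_rot: [-0.0, -0.07, 0.998, -0.001]
ft_force: [0.3, 0.5, -0.0]
grip_width: 0.997
grasp_force: 0.0
```

```bash
python3 - <<'E'
from h import *
from workcell import r, read_camera, camera_params
step([.585,.324,.215],99)
s=r.read_state(); p,d=read_camera("wrist"); c=camera_params("wrist")
cv2.imwrite("pics/wrist.png",p[:,:,::-1])
w,x,y,z=s["tool_rot"]; B=np.eye(4);B[:3,:3]=R.from_quat([x,y,z,w]).as_matrix();B[:3,3]=s["tcp_pos"]
T=B@c["mount"]; np.savez("wrist.npz",p=p,d=d,mtx=c["mtx"],pose=T)
h=cv2.cvtColor(p,cv2.COLOR_RGB2HSV).astype(int)
red=((h[...,0]<6)|(h[...,0]>174))&(h[...,1]>140)&(h[...,2]>70)
print(blobs(red,200), np.round(T,3).tolist())
v,u=np.nonzero(red&(d>0)); zz=d[v,u]
W=(np.c_[u,v,np.ones(len(u))]@np.linalg.inv(c["mtx"]).T*zz[:,None])@T[:3,:3].T+T[:3,3]
t=W[(W[:,2]>.153)&(abs(W[:,0]-.585)<.04)&(abs(W[:,1]-.324)<.04)]; print(len(t),t.min(0),t.max(0),(t.min(0)+t.max(0))/2,t.mean(0))
E
```

```text
t 0.93 tcp [0.568  0.3361 0.214 ] heading 98.1 F [ 0.3  0.5 -0. ] w 0.997 g 0.0
deltas [-0.076 -0.072 -0.005] [-0.001 -0.    -0.01 ]
[([219, 196, 35, 43, 1174], [236.9, 217.1]), ([154, 305, 14, 20, 200], [160.4, 314.5]), ([200, 305, 14, 23, 221], [206.7, 316.1]), ([219, 305, 11, 21, 202], [223.7, 314.8])] [[-0.141, 0.945, 0.294, 0.486], [0.99, 0.135, 0.041, 0.324], [-0.001, 0.297, -0.955, 0.384], [0.0, 0.0, 0.0, 1.0]]
866 [0.57052392 0.30967221 0.15313995] [0.60034551 0.33833943 0.15927556] [0.58543472 0.32400582 0.15620775] [0.58402861 0.32393377 0.15718857]
```

View pics/wrist.png

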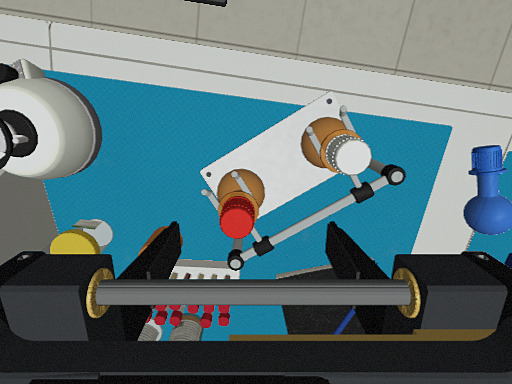

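The wrist view shows the red cap at (237,218), confirming it at (0.585, 0.324) with its top at z≈0.158. The white cap is at (350,155), well clear of the fingers.

{"api": "servo_tool", "payload": {
  "deltas": [-0.076,-0.072,0,0,0,0,-0.076,-0.072,0.08,0,0,0,-0.076,-0.072,0.18,0,0,0,-0.076,-0.072,0.25,0,0,0,-0.076,-0.072,0.25,0,0,0]
}}

```text
time: 1.4
tcp_pos: [0.5805, 0.3258, 0.1595]
tool_rot: [-0.004, -0.071, 0.997, -0.001]
ft_force: [-0.4, 0.3, -1.3]
grip_width: 0.996
grasp_force: 0.0
```

```bash
python3 -c "
from h import *
step([.585,.324,.131])"
```

```text
t 1.4 tcp [0.5805 0.3258 0.1595] heading 98.2 F [-0.4  0.3 -1.3] w 0.996 g 0.0
deltas [-0.022 -0.012  0.142] [-0.001 -0.005 -0.   ]
```

{"api": "servo_tool", "payload": {
  "deltas": [-0.01,-0.01,0.04,0,0,0,-0.01,-0.01,0.08,0,0,0,-0.01,-0.01,0.1,0,0,0,-0.01,-0.01,0.1,0,0,0,-0.01,-0.01,0.1,0,0,0]
}}

```text
time: 1.82
tcp_pos: [0.5853, 0.3254, 0.1448]
tool_rot: [0.0, -0.072, 0.997, 0.0]
ft_force: [-0.6, 0.1, 0.3]
grip_width: 1.001
grasp_force: 0.0
```

```bash
python3 -c "
from h import *
step([.585,.324,.131])"
```

```text
t 1.82 tcp [0.5853 0.3254 0.1448] heading 98.2 F [-0.6  0.1  0.3] w 1.001 g 0.0
deltas [ 0.003 -0.007  0.069] [ 0.  0. -0.]
```

{"api": "servo_tool", "payload": {
  "deltas": [0,-0.005,0.03,0,0,0,0,-0.007,0.06,0,0,0,0,-0.007,0.067,0,0,0,0,-0.007,0.067,0,0,0,0,-0.007,0.067,0,0,0]
}}

```text
time: 2.23
tcp_pos: [0.5854, 0.3237, 0.131]
tool_rot: [-0.0, -0.071, 0.997, -0.0]
ft_force: [0.1, -0.3, 0.6]
grip_width: 1.004
grasp_force: 0.0
```

{"api": "servo_tool", "payload": {
  "deltas": [0,0,0,0,0,0,0,0,0,0,0,0,0,0,0,0,0,0,0,0,0,0,0,0,0,0,0,0,0,0],
  "hand": -1
}}

```text
time: 2.65
tcp_pos: [0.5856, 0.3239, 0.1315]
tool_rot: [0.0, -0.071, 0.997, 0.0]
ft_force: [0.7, -0.1, -0.7]
grip_width: 0.705
grasp_force: 0.0
```

```bash
python3 -c "
from h import *
step([.585,.324,.131])"
```

```text
t 2.65 tcp [0.5856 0.3239 0.1315] heading 98.2 F [ 0.7 -0.1 -0.7] w 0.705 g 0.0
deltas [0.003 0.001 0.002] [ 0.  0. -0.]
```

{"api": "servo_tool", "payload": {
  "deltas": [0,0,0,0,0,0,0,0,0,0,0,0,0,0,0,0,0,0,0,0,0,0,0,0,0,0,0,0,0,0]
}}

```text
time: 3.07
tcp_pos: [0.5855, 0.3238, 0.1312]
tool_rot: [-0.0, -0.071, 0.997, -0.0]
ft_force: [0.5, -0.5, 1.0]
grip_width: 0.357
grasp_force: 0.0
```

{"api": "servo_tool", "payload": {
  "deltas": [0,0,0,0,0,0,0,0,0,0,0,0,0,0,0,0,0,0,0,0,0,0,0,0,0,0,0,0,0,0]
}}

```text
time: 3.48
tcp_pos: [0.5855, 0.3239, 0.1313]
tool_rot: [0.0, -0.071, 0.997, 0.0]
ft_force: [-0.3, -0.1, 0.7]
grip_width: 0.312
grasp_force: 30.0
```

```bash
python3 -c "
from h import *
step([.585,.324,.147])"
```

```text
t 3.48 tcp [0.5855 0.3239 0.1313] heading 98.2 F [-0.3 -0.1  0.7] w 0.312 g 30.0
deltas [ 0.003  0.001 -0.079] [ 0.  0. -0.]
```

{"api": "servo_tool", "payload": {
  "deltas": [0,0,-0.02,0,0,0,0,0,-0.045,0,0,0,0,0,-0.07,0,0,0,0,0,-0.08,0,0,0,0,0,-0.08,0,0,0]
}}

```text
time: 3.9
tcp_pos: [0.5861, 0.3241, 0.1486]
tool_rot: [0.001, -0.071, 0.997, 0.0]
ft_force: [0.0, 0.9, -1.2]
grip_width: 0.308
grasp_force: 30.0
```

```bash
python3 -c "
from h import *
d=np.array([-.776,-.631,0])
step(np.array([.5855,.3239,.1475])+.1*d)"
```

```text
t 3.9 tcp [0.5861 0.3241 0.1486] heading 98.2 F [ 0.   0.9 -1.2] w 0.308 g 30.0
deltas [ 0.432 -0.257  0.005] [ 0.     0.001 -0.   ]
```

{"api": "servo_tool", "payload": {
  "deltas": [0.06,-0.036,0,0,0,0,0.15,-0.089,0,0,0,0,0.25,-0.149,0,0,0,0,0.35,-0.208,0,0,0,0,0.43,-0.255,0,0,0,0]
}}

```text
time: 4.32
tcp_pos: [0.5063, 0.2602, 0.1469]
tool_rot: [-0.0, -0.071, 0.997, -0.0]
ft_force: [-0.3, -0.3, -0.6]
grip_width: 0.309
grasp_force: 30.0
```

```bash
python3 -c "
from h import *
step([.5525,.075,.25]); step([.5525,.075,.22])"
```

```text
t 4.32 tcp [0.5063 0.2602 0.1469] heading 98.2 F [-0.3 -0.3 -0.6] w 0.309 g 30.0
deltas [-0.096 -0.95  -0.515] [-0.    -0.001 -0.   ]
t 4.32 tcp [0.5063 0.2602 0.1469] heading 98.2 F [-0.3 -0.3 -0.6] w 0.309 g 30.0
deltas [-0.096 -0.95  -0.365] [-0.    -0.001 -0.   ]
```

{"api": "servo_tool", "payload": {
  "deltas": [0,0,-0.08,0,0,0,0,0,-0.2,0,0,0,0,-0.05,-0.32,0,0,0,-0.01,-0.12,-0.44,0,0,0,-0.02,-0.2,-0.5,0,0,0]
}}

```text
time: 4.73
tcp_pos: [0.5183, 0.2224, 0.2511]
tool_rot: [0.002, -0.072, 0.997, 0.001]
ft_force: [0.3, -0.1, -0.2]
grip_width: 0.304
grasp_force: 30.0
```

{"api": "servo_tool", "payload": {
  "deltas": [-0.015,-0.13,0,0,0,0,-0.03,-0.27,0,0,0,0,-0.045,-0.4,0,0,0,0,-0.06,-0.52,0,0,0,0,-0.065,-0.6,0,0,0,0]
}}

```text
time: 5.15
tcp_pos: [0.5476, 0.1031, 0.2473]
tool_rot: [0.0, -0.071, 0.997, -0.0]
ft_force: [0.2, 0.9, -1.9]
grip_width: 0.308
grasp_force: 30.0
```

{"api": "servo_tool", "payload": {
  "deltas": [-0.004,-0.06,0,0,0,0,-0.008,-0.1,0,0,0,0,-0.011,-0.13,0,0,0,0,-0.011,-0.14,0,0,0,0,-0.011,-0.14,0,0,0,0]
}}

```text
time: 5.57
tcp_pos: [0.5535, 0.0779, 0.2472]
tool_rot: [-0.0, -0.071, 0.997, 0.0]
ft_force: [0.2, 0.8, -1.3]
grip_width: 0.309
grasp_force: 30.0
```

```bash
python3 - <<'E'
from h import *
from workcell import r, read_camera, camera_params
step([.5525,.0755,.21])
for n in("top","scene"):
    p,d=read_camera(n); c=camera_params(n); np.savez(n+"2.npz",p=p,d=d,**c); cv2.imwrite(f"pics/{n}2.png",p[:,:,::-1])
p=cv2.imread("pics/scene2.png")[150:300,190:340]
q=cv2.imread("pics/top2.png")[140:290,260:410]
cv2.imwrite("pics/c2.png",cv2.resize(np.hstack([p,q]),None,fx=2.6,fy=2.6,interpolation=cv2.INTER_CUBIC))
E
```

```text
t 5.57 tcp [0.5535 0.0779 0.2472] heading 98.2 F [ 0.2  0.8 -1.3] w 0.309 g 30.0
deltas [ 0.006 -0.011  0.186] [ 0. -0.  0.]
```

View pics/c2.png

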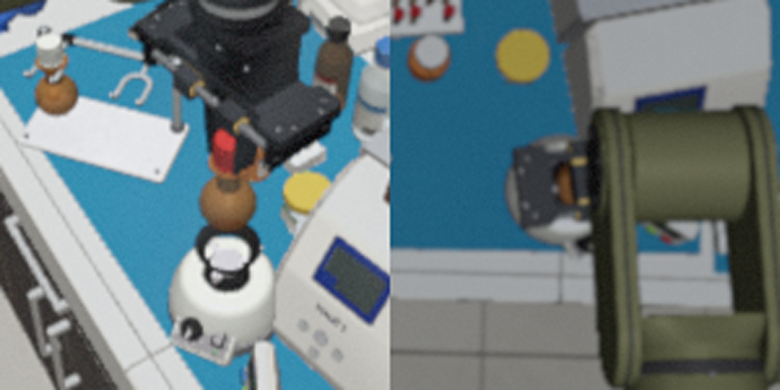

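```bash
python3 - <<'E'
from h import *
p,d,K,T=load("scene2"); h=cv2.cvtColor(p,cv2.COLOR_RGB2HSV).astype(int)
def proj(X): x=np.linalg.inv(T)@np.append(X,1); x=K@x[:3]; return (x[:2]/x[2]).round(1)
m=(h[...,0]>=5)&(h[...,0]<20)&(h[...,1]>90)&(h[...,2]>40); m[:, :255]=0; m[:,300:]=0; m[:200]=0; m[245:]=0
print(blobs(m,30)); print("bulb exp",proj([.5535,.0779,.184]))
P=np.argwhere(m)[:,::-1]; 
for w in np.arange(215,240,3): a=P[P[:,1]==w][:,0]; print(w,a.min() if len(a) else 0,a.max() if len(a) else 0)
a=np.linspace(0,2*np.pi,37)
k=np.array([proj([.5525+.0345*np.cos(t),.0748+.0345*np.sin(t),.120]) for t in a]); print("ring exp",k.min(0),k.max(0))
p1,d1,_,_=load("scene"); v=p1.max(2)
for row in (240,243,246): print(row,v[row,262:294])
for col in (272,277,282): print(col,v[230:266,col])
E
```

```text
[([268, 207, 24, 32, 400], [278.5, 225.2])]
bulb exp [277.3 226.9]
215 272 288
218 273 289
221 270 285
224 268 286
227 268 287
230 268 287
233 270 285
236 272 283
239 0 0
ring exp [263.7 232.8] [290.2 254.5]
240 [162 160 160 133  86  53  49  40  39  48  63  77  93 105 103 109 113 103
  84  60  43  36  36  39  39  35  54 136 158 163 160 162]
243 [162 161 136  86  50  43  41  75 143 201 204 208 217 220 222 220 220 222
 218 219 215 193 141  67  27  39  34  53 132 156 163 160]
246 [163 176 187 135  54  37  90 205 224 219 203 207 210 207 206 206 205 203
 199 209 218 223 221 180  99  36  31  46 118 154 163 163]
272 [159 162 163 163 143  80  47  48  42  41  63 143 197 204 211 209 203 190
 193 201 207 203 171  77 148 202 186 141 121  72  77 156 206 220 220 220]
277 [161 162 161 146  84  45  46  44  41  42 109 175 215 220 221 214 206 203
 203 203 202 203 205 185  73  59  86  38  32  36  32  58 161 217 221 221]
282 [161 160 160 159 145  74  34  37  35  42  43  97 170 215 220 219 218 207
 194 209 209 206 185  96  35  32  41  31  28  30  67 158 213 221 221 220]
```

Scene view shows the bulb at about (278,225), centred over the ring (277,244); the white flask still hangs. Lowering now.

{"api": "servo_tool", "payload": {
  "deltas": [0.006,-0.012,0.03,0,0,0,0.006,-0.012,0.08,0,0,0,0.006,-0.012,0.14,0,0,0,0.006,-0.012,0.19,0,0,0,0.006,-0.012,0.22,0,0,0]
}}

```text
time: 6.08
tcp_pos: [0.5513, 0.0753, 0.2002]
tool_rot: [-0.002, -0.072, 0.997, 0.0]
ft_force: [-0.7, 0.4, -1.6]
grip_width: 0.313
grasp_force: 30.0
```

```bash
python3 -c "
from h import *
step([.5525,.0755,.189])"
```

```text
t 6.08 tcp [0.5513 0.0753 0.2002] heading 98.2 F [-0.7  0.4 -1.6] w 0.313 g 30.0
deltas [-0.006  0.     0.056] [ 0.    -0.002  0.   ]
```

{"api": "servo_tool", "payload": {
  "deltas": [0,0,0.01,0,0,0,0,0,0.02,0,0,0,0,0,0.03,0,0,0,0,0,0.04,0,0,0,0,0,0.04,0,0,0]
}}

```text
time: 6.5
tcp_pos: [0.5527, 0.0752, 0.1953]
tool_rot: [0.0, -0.071, 0.997, -0.0]
ft_force: [0.9, 0.4, -1.1]
grip_width: 0.31
grasp_force: 30.0
```

{"api": "servo_tool", "payload": {
  "deltas": [0,0,0.007,0,0,0,0,0,0.014,0,0,0,0,0,0.02,0,0,0,0,0,0.025,0,0,0,0,0,0.025,0,0,0]
}}

```text
time: 6.92
tcp_pos: [0.5527, 0.0751, 0.1902]
tool_rot: [0.0, -0.071, 0.997, -0.0]
ft_force: [0.7, -0.2, -1.6]
grip_width: 0.31
grasp_force: 30.0
```

```bash
python3 -c "
from h import *
step([.5525,.0755,.1795])"
```

```text
t 6.92 tcp [0.5527 0.0751 0.1902] heading 98.2 F [ 0.7 -0.2 -1.6] w 0.31 g 30.0
deltas [0.001 0.002 0.054] [-0.  0.  0.]
```

{"api": "servo_tool", "payload": {
  "deltas": [0,0,0.005,0,0,0,0,0,0.01,0,0,0,0,0,0.015,0,0,0,0,0,0.02,0,0,0,0,0,0.02,0,0,0]
}}

```text
time: 7.33
tcp_pos: [0.553, 0.075, 0.1868]
tool_rot: [0.001, -0.071, 0.997, -0.0]
ft_force: [0.3, -0.8, 3.6]
grip_width: 0.304
grasp_force: 30.0
```

{"api": "servo_tool", "payload": {
  "deltas": [0,0,0.005,0,0,0,0,0,0.01,0,0,0,0,0,0.015,0,0,0,0,0,0.015,0,0,0,0,0,0.015,0,0,0]
}}

```text
time: 7.75
tcp_pos: [0.5531, 0.075, 0.184]
tool_rot: [0.001, -0.071, 0.997, -0.0]
ft_force: [-0.2, -1.4, 5.5]
grip_width: 0.308
grasp_force: 30.0
```

```bash
python3 -c "
from h import *
step([.5525,.0755,.1795])"
```

```text
t 7.75 tcp [0.5531 0.075  0.184 ] heading 98.2 F [-0.2 -1.4  5.5] w 0.308 g 30.0
deltas [0.003 0.003 0.022] [-0.     0.001  0.   ]
```

{"api": "servo_tool", "payload": {
  "deltas": [0,0,0.006,0,0,0,0,0,0.012,0,0,0,0,0,0.018,0,0,0,0,0,0.024,0,0,0,0,0,0.024,0,0,0]
}}

```text
time: 8.17
tcp_pos: [0.5532, 0.0751, 0.1796]
tool_rot: [0.001, -0.071, 0.997, -0.0]
ft_force: [0.1, -2.6, 8.4]
grip_width: 0.308
grasp_force: 30.0
```

{"api": "servo_tool", "payload": {
  "deltas": [0,0,0,0,0,0,0,0,0,0,0,0,0,0,0,0,0,0,0,0,0,0,0,0,0,0,0,0,0,0]
}}

```text
time: 8.58
tcp_pos: [0.5532, 0.0751, 0.1799]
tool_rot: [0.001, -0.071, 0.997, -0.0]
ft_force: [-1.7, -2.2, 8.8]
grip_width: 0.311
grasp_force: 30.0
```

```bash
python3 - <<'E'
from h import *
from workcell import r, read_camera, camera_params
F=[]
for i in range(4):
    p,d=read_camera("scene"); F.append(r.read_state()["ft_force"][2])
print(np.round(F,1)); step([.5525,.0755,.179])
cv2.imwrite("pics/c3.png",cv2.resize(p[150:300,190:340,::-1],None,fx=4,fy=4,interpolation=cv2.INTER_CUBIC))
E
```

```text
[8.5 7.5 7.1 8.3]
t 8.78 tcp [0.5533 0.0751 0.1799] heading 98.2 F [-1.7 -1.8  8.3] w 0.31 g 30.0
deltas [0.003 0.003 0.005] [-0.     0.001  0.   ]
```

View pics/c3.png

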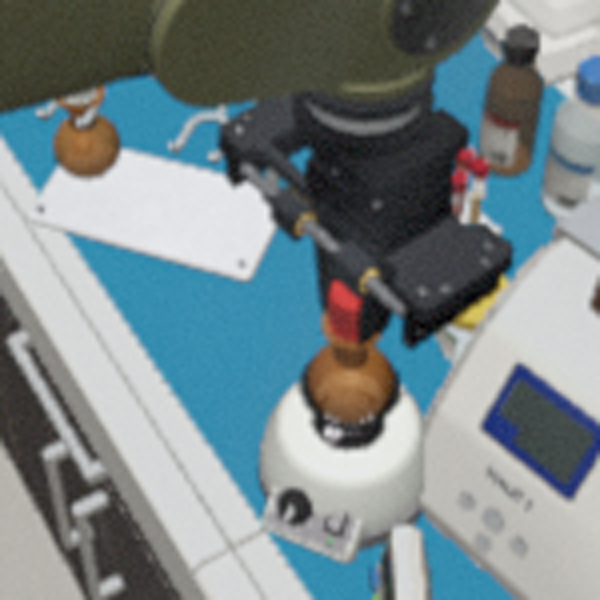

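The flask sits in the ring at about (350,395) in this crop, with a spring reaction of about 9.4 N, which puts the travel near 9 mm. I'll add 0.8 mm for margin and ease the small side load.

{"api": "servo_tool", "payload": {
  "deltas": [0,-0.002,0.002,0,0,0,0,-0.004,0.004,0,0,0,0,-0.004,0.004,0,0,0,0,-0.004,0.004,0,0,0,0,-0.004,0.004,0,0,0]
}}

```text
time: 9.2
tcp_pos: [0.5533, 0.0748, 0.1792]
tool_rot: [0.001, -0.071, 0.997, 0.0]
ft_force: [-1.5, -1.0, 8.9]
grip_width: 0.307
grasp_force: 30.0
```

{"api": "servo_tool", "payload": {
  "deltas": [0,0,0,0,0,0,0,0,0,0,0,0,0,0,0,0,0,0,0,0,0,0,0,0,0,0,0,0,0,0]
}}

```text
time: 9.62
tcp_pos: [0.5533, 0.0748, 0.1792]
tool_rot: [0.001, -0.071, 0.997, 0.0]
ft_force: [-1.8, -0.1, 8.4]
grip_width: 0.307
grasp_force: 30.0
```

```bash
python3 - <<'E'
from h import *
from workcell import r, read_camera
F=[]
for i in range(6):
    read_camera("scene"); F.append(r.read_state()["ft_force"])
print(np.mean(F,0).round(1)); step([.5525,.0755,.179])
E
```

```text
[-1.6 -0.   8.5]
t 9.92 tcp [0.5533 0.0748 0.1792] heading 98.2 F [-2.2 -0.3  7.9] w 0.309 g 30.0
deltas [0.004 0.004 0.001] [ 0.     0.001 -0.   ]
```

```bash
python3 -c "
from workcell import r
print(r.finish_job())"
```

```text
the job is handed in; nothing more can be done
None
```

I handed in the job at about 10 s with the red-capped flask still gripped and seated in the cradle. It is pressed down roughly 10 mm at about 10 N, both estimated from the tool height and wrist force, and I have no verdict from the judge.

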